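Turn over a trayful of painted tiles with a cover tray

TASK

The painted faces of the three small wooden tiles in the deep tray are dry; turn the whole trayful over so that their bare undersides face up for the next coat. Cover the deep tray with the upside-down empty light-wood tray, rims matched, turn the closed pair over together without spilling a tile, and lay it flat on the table. Then lift the deep tray off and set it down flat on the table, leaving all three tiles paint-side down in the light tray, and leave the whetstone, the baren and the offcut where they are.

Things in the scene. Friction and masses are not known exactly. Their poses are not given: they have to be found in the camera images.
- deep_tray: deep tray, mid-brown wood, cork floor, 80 (its x) x 48 x 24 mm, 160 g; walls 5, inside 11 mm deep. Mid-length on each long side a black grip pad, 8 mm thick (64 mm over both), 36 mm long, reaching 18 mm from the rim, lower part 22 mm long. Origin: centre of underside; z points out of the open side: up at the start, down once turned over (origin then on top). Flat rim, no lip or latch.
- cover_tray: cover tray, pale wood, empty, 80 (its x) x 48 x 24 mm, 160 g; walls 3.5, inside 4 mm deep; the same black grip pads. Starts open side DOWN on the table. Origin: centre of its rim plane; z points from rim to back: up at the start. Capped: 24 mm above the deep tray's origin, long sides parallel, either way round. Closed pair: 48 mm thick, pads meet as discs at the seam: pinch there holds both; stands stably on its end.
- tile_red_side: wooden tile, 21 (its x) x 28 x 10 mm, 15 g, one face painted red, the others bare; loose in the deep tray, paint up at the start. Origin: centre of its bare face; z points out of the painted face. In the closed pair it has 15 mm of room in height, so it slides but cannot turn over or lie on another tile.
- tile_blue_side: wooden tile, 21 (its x) x 28 x 10 mm, 15 g, one face painted blue, the others bare; loose in the deep tray, paint up at the start. Origin: centre of its bare face; z points out of the painted face. In the closed pair it has 15 mm of room in height, so it slides but cannot turn over or lie on another tile.
- tile_yellow_side: wooden tile, 21 (its x) x 28 x 10 mm, 15 g, one face painted yellow, the others bare; loose in the deep tray, paint up at the start. Origin: centre of its bare face; z points out of the painted face. In the closed pair it has 15 mm of room in height, so it slides but cannot turn over or lie on another tile.
- whetstone: bystander: two-layer sharpening stone lying on the table, 40 x 110 x 17 mm (long along its y), origin at the centre of its underside
- baren: bystander: dark round printing pad with a wooden bar grip, 111 mm across, 26 mm high, origin at the centre of its underside
- offcut: bystander: small wooden offcut, 24 x 29 x 15 mm, origin at the centre of its underside
Not all that is in view belongs to the job. Several things have the shape of the deep_tray; the one meant has the colours described above.

How it is judged:
By the outcome, as a careful person would: the job done as asked, in the order asked, and still so for the second after the job is handed in, with the robot touching nothing.
It also fails if it takes over 69 s, if anything falls off the work surface, if the arm or the gripper's body presses on something with over 40 N, if the wrist force passes 120 N, or if a joint passes its speed limit or range.

ROBOT

A 6-joint arm with a two-finger parallel gripper is mounted at the origin on a cart in front of the work surface, level with it; the furniture and walls round the work are solid. World frame = base frame: x ahead of the robot, y to its left, z up, the work surface at z = 0. Lengths are in m, angles in degrees, forces in N, time in s.
With the tool pointing down it reaches from about 0.325 to 0.85 m from the base axis. Payload 15.5 kg.
Tool frame: the origin (TCP) lies at the very end of the fingers, on their centre line; the grasp point (between the pads) lies arm.grip_depth behind it (arm.grip_depth is the distance from the TCP to the grasp point, in m); z points along the fingers, y is the direction in which the jaws open and shut (so a half turn about z gives the same grasp; the last joint's range is limited). The gripper opens to 91 mm and grips with 3 to 60 N. Pads are 32 mm wide; open, the fingers measure 118 mm over their backs; the gripper's body (76 mm by 178 mm) begins 60 mm behind the grasp point.
Start: joints at [58.929, 28.281, 77.091, -0, 74.628, -5.472], TCP at [0.27, 0.564, 0.191] pointing down, gripper open.
Joint ranges: [-166.48, 166.48], [-47.26, 123.95], [12.59, 153.08], [-70.14, 250.14], [6.76, 159.57], [-176.63, 176.63]. Speed limits (degrees/s): [108.29, 108.29, 147.25, 172.46, 172.46, 172.46].

INTERFACE

Orientations are given as a 3x3 rotation matrix whose columns are the frame's x, y, z axes.
In Python, from rig import arm gives the robot as it stands. Calls block until the motion is done:
- arm.move_to(position, orientation): joint-space move of the TCP to a pose.
- arm.move_l(position, orientation=None, feed=0.15): straight line of the TCP; orientation=None keeps the orientation; feed is the mean speed in m/s.
- arm.move_joints(angles): joint-space move.
- arm.grip(opening): finger opening in m; the grip force is fixed at half the most; returns when the fingers have stopped.
- arm.sleep(seconds).
- arm.solve_ik(position, orientation): joint angles nearest the present ones, or None.
- arm.snapshot(name): name is "side" or "top" or "wrist"; returns the picture (384x512x3 uint8, red, green, blue); there is no depth.
- arm.get_calibration(name): a dict with "intrinsics" (3x3 intrinsics, pixels), "k1" (the pictures are not rectified: a ray, as slopes to the right and down, at radius r is drawn at 1 + k1 r^2 times it, then the intrinsics apply), "cam_to_world" (4x4, takes a point from camera to world coordinates). Camera axes: x right, y down, z forward; pixel columns grow to the right and rows downward; lengths in m; the calibration is good to about 2 mm. A picture is of the moment at which its call begins: read the wrist's pose just before it. get_calibration takes no time and is no camera call; for the wrist camera it gives the pose at the moment of the call.
A pose or a line that the arm cannot do raises arm.Unreachable and nothing moves.
- arm.sign_off(): hands the job in, once; it reports no verdict.
Readings, each from a call of its own:
- arm.current_t(): time.
- arm.current_joint_positions(): joint angles.
- arm.current_dq(): joint speeds.
- arm.current_tau(): joint torques, N m.
- arm.current_ee_pos(): TCP position.
- arm.current_tool_rot(): TCP orientation.
- arm.current_force(): force on the tool from outside, world axes, zero at the start.
- arm.current_torque(): the same for the moment, N m.
- arm.current_width(): finger opening in m.
Only numpy, scipy, OpenCV 4.12 (cv2) and the standard library are available. Lean on these libraries where they do the work, as an engineer would, in place of code of your own. Each camera call takes 0.05 s, during which the arm holds its last target. There are 200 camera calls.

## Working session

There is one attempt and no reset: what is moved stays moved. The work goes in short steps, each a Python script; the robot and the scene stay as the last script left them, time stands still between calls to the robot, and variables do not carry over. Pictures are saved under pics/ and viewed, about 8 in all and at most 12, crops included, and the job is handed in when it is done.

```bash
ls; mkdir -p pics; cat > h.py <<'E'
import numpy as np, cv2
from rig import arm
def snap(name,fn=None):
    c=arm.get_calibration(name); im=arm.snapshot(name)
    if fn: cv2.imwrite('pics/'+fn,im[:,:,::-1])
    return im,c
def ray(c,uv):
    K=np.array(c['intrinsics']);T=np.array(c['cam_to_world'])
    d=np.linalg.inv(K)@np.array([uv[0],uv[1],1.]); p=d[:2].copy()
    for _ in range(20): p=d[:2]/(1+c['k1']*(p@p))
    return T[:3,3],T[:3,:3]@np.array([p[0],p[1],1.])
def onz(c,uv,z):
    o,d=ray(c,uv); return o+d*(z-o[2])/d[2]
def proj(c,P):
    K=np.array(c['intrinsics']);T=np.array(c['cam_to_world'])
    q=T[:3,:3].T@(np.array(P)-T[:3,3]); s=q[:2]/q[2]; s=s*(1+c['k1']*(s@s))
    return (K@np.array([s[0],s[1],1]))[:2]
E
python3 - <<'E'
from h import *
a,c=snap('top','top0.png'); b,d=snap('side','side0.png'); 
cv2.imwrite('pics/both0.png',np.vstack([a])[:,:,::-1])
for q in(c,d):print(q)
print(arm.grip_depth,arm.current_tool_rot(),arm.current_t())
E
```

```text
pics
{'intrinsics': array([[404.02113268,   0.        , 255.2133104 ],
       [  0.        , 404.02113268, 186.82916324],
       [  0.        ,   0.        ,   1.        ]]), 'k1': 0.026954026903379866, 'cam_to_world': array([[-0.02284753, -0.99008003,  0.13863449,  0.47306891],
       [-0.99973602,  0.0222904 , -0.00557016,  0.03925654],
       [ 0.00242468, -0.13872516, -0.99032795,  0.88951126],
       [ 0.        ,  0.        ,  0.        ,  1.        ]])}
{'intrinsics': array([[362.31678769,   0.        , 257.74853807],
       [  0.        , 362.31678769, 190.54413882],
       [  0.        ,   0.        ,   1.        ]]), 'k1': -0.02168473656169987, 'cam_to_world': array([[ 0.89802065, -0.19797477,  0.39289299,  0.20478185],
       [-0.43961529, -0.36879076,  0.81898215, -0.7298682 ],
       [-0.0172425 , -0.90818466, -0.41821445,  0.42069512],
       [ 0.        ,  0.        ,  0.        ,  1.        ]])}
0.0188 [[-9.01840311e-01  4.32069128e-01 -5.68051755e-04]
 [ 4.32069492e-01  9.01839777e-01 -9.84738847e-04]
 [ 8.68164140e-05 -1.13351502e-03 -9.99999354e-01]] 0.1
```

View pics/top0.png

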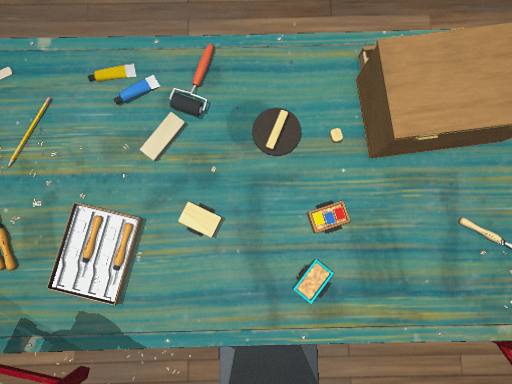

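View pics/side0.png

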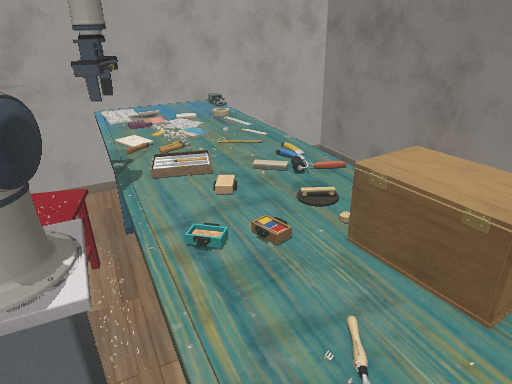

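The candidates for the deep tray are the brown tray with tiles at top (329,217), the teal-rimmed empty tray at (314,281), and the white tool box at (95,253). I choose the brown one with the cork floor and the tiles. The cover is the pale block at (201,218). Bystanders are the whetstone (163,136), baren (277,131) and offcut (336,135). Next I take close wrist views of each tray, using the same relative pose so that calibration errors cancel.

```bash
python3 - <<'E'
from h import *
_,c=arm,arm.get_calibration('top')
w=arm.get_calibration('wrist'); T=np.eye(4);T[:3,:3]=arm.current_tool_rot();T[:3,3]=arm.current_ee_pos()
np.set_printoptions(precision=4,suppress=True)
print(np.linalg.inv(T)@w['cam_to_world'],w['intrinsics'],w['k1'])
for n,uv in dict(deep=(329,216),d0=(310,222),d1=(347,209),cover=(201,218),c0=(183,210),c1=(219,227),teal=(314,281)).items(): print(n,onz(c,uv,.024))
E
```

```text
[[ 0.0008 -0.9562 -0.2927  0.082 ]
 [ 1.      0.0012 -0.0013  0.0011]
 [ 0.0016 -0.2927  0.9562 -0.1949]
 [ 0.      0.      0.      1.    ]] [[324.3995   0.     253.969 ]
 [  0.     324.3995 192.539 ]
 [  0.       0.       1.    ]] -0.018270992907196217
deep [ 0.5276 -0.1221  0.024 ]
d0 [ 0.5157 -0.0809  0.024 ]
d1 [ 0.5418 -0.1613  0.024 ]
cover [0.5296 0.1518 0.024 ]
c0 [0.5476 0.1902 0.024 ]
c1 [0.5095 0.1136 0.024 ]
teal [ 0.3926 -0.084   0.024 ]
```

```bash
cat >> h.py <<'E'
def R(a):
    a=np.radians(a);c,s=np.cos(a),np.sin(a)
    return np.array([[c,s,0],[s,-c,0],[0,0,-1.]])
E
python3 - <<'E'
from h import *
np.set_printoptions(precision=4,suppress=True)
for n,p,a in (('deep',(.5276,-.1221),108),('cover',(.5296,.1518),64)):
    arm.move_to([*p,.11],R(a)); im,c=snap('wrist',n+'1.png'); np.savez(n+'1.npz',im=im,**c)
    print(arm.current_ee_pos(),arm.current_t(),arm.current_joint_positions())
a=cv2.imread('pics/deep1.png');b=cv2.imread('pics/cover1.png')
cv2.imwrite('pics/w1.png',np.hstack([a[60:330,110:400],b[60:330,110:400]]))
E
```

```text
[ 0.5278 -0.1215  0.1101] 2.7583 [-19.2825  27.1693  94.4023   0.0057  58.4178 -37.3423]
[0.5298 0.1511 0.11  ] 4.0167 [ 9.7148 27.8171 93.1012 -0.0092 59.0764 35.7098]
```

View pics/w1.png

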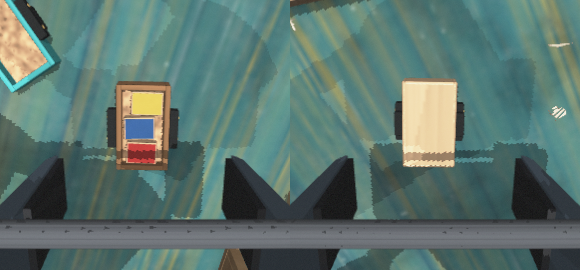

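```bash
python3 - <<'E'
from h import *
np.set_printoptions(precision=4,suppress=True)
for n,a in(('deep',108),('cover',64)):
    f=np.load(n+'1.npz');im=f['im'];c={k:f[k] for k in('intrinsics','cam_to_world')};c['k1']=float(f['k1'])
    r=im[:,:,0].astype(int)-im[:,:,2]
    m=((r>15)|((im.max(2)<0)))[:270].astype(np.uint8)
    m[:, :215]=0; m[:,300:]=0; m[:120]=0
    m=cv2.morphologyEx(m,cv2.MORPH_CLOSE,np.ones((15,15)))
    m=cv2.morphologyEx(m,cv2.MORPH_OPEN,np.ones((5,5)))
    n_,l,st,_=cv2.connectedComponentsWithStats(m); i=1+st[1:,4].argmax(); m=(l==i).astype(np.uint8)
    print(n,st[i]); 
    cs=[v for v in range(st[i][0]+6,st[i][0]+st[i][2]-6)]
    u=np.array(cs); lo=np.array([np.where(m[:,v])[0].max()+.5 for v in cs]); hi=np.array([np.where(m[:,v])[0].min()-.5 for v in cs])
    rs=range(st[i][1]+12,st[i][1]+st[i][3]-6)
    le=np.array([np.where(m[v])[0].min()-.5 for v in rs]);ri=np.array([np.where(m[v])[0].max()+.5 for v in rs])
    Ra=R(a)[:2,:2]
    def L(us,vs,z): return np.array([Ra.T@onz(c,(x,y),z)[:2] for x,y in zip(us,vs)])
    A=L(u,hi,0);B=L(u,lo,.024);C=L(le,rs,.024);D=L(ri,rs,.024)
    for nm,P,ax in(('hi',A,0),('lo',B,0),('le',C,1),('ri',D,1)):
        k=np.polyfit(P[:,1-ax],P[:,ax],1); print(nm,np.median(P[:,ax]),'slope deg',np.degrees(k[0]),'resid',np.std(P[:,ax]-np.polyval(k,P[:,1-ax])))
    ctr=np.array([(np.median(A[:,0])+np.median(B[:,0]))/2,(np.median(C[:,1])+np.median(D[:,1]))/2])
    print('len',np.median(A[:,0])-np.median(B[:,0]),'wid',np.median(D[:,1])-np.median(C[:,1]),'ctr world',Ra@ctr, 'x from lo',np.median(B[:,0])+.04)
E
```

```text
deep [ 216  141   65   89 4456]
hi -0.2390572449900156 slope deg 26.632199475813987 resid 0.01275721999266176
lo -0.3181188403931013 slope deg -0.9654966011584443 resid 0.0004757851405158762
le 0.4402296011502421 slope deg 11.461683214713489 resid 0.001956554949056838
ri 0.48884821775668874 slope deg 1.509925982022681 resid 0.00029183275098202993
len 0.07906159540308569 wid 0.04861861660644662 ctr world [ 0.5279 -0.1214] x from lo -0.2781188403931013
cover [ 222  138   56   89 4787]
hi 0.41260815364620046 slope deg -0.9543657484678512 resid 0.0002625220268419357
lo 0.3329154187486073 slope deg 0.08524658821489685 resid 8.60845059838568e-07
le 0.38204549171383556 slope deg 0.9464020400555869 resid 0.0002569737376371046
ri 0.4306616079322388 slope deg 0.8603517928079752 resid 0.0002577827561630325
len 0.07969273489759315 wid 0.04861611621840323 ctr world [0.5286 0.1569] x from lo 0.3729154187486073
```

```bash
python3 - <<'E'
from h import *
np.set_printoptions(precision=4,suppress=True)
C=[.5286,.1569];D=[.5279,-.1214]
arm.move_to([*C,.05],R(63.1)); arm.move_l([*C,.003]); arm.grip(.055); print(arm.current_width(),arm.current_force())
arm.move_l([*C,.09],feed=.2); arm.move_to([*D,.09],R(106.7)); print(arm.current_width(),arm.current_ee_pos())
arm.move_l([*D,.034],feed=.1); f0=arm.current_force(); arm.move_l([*D,.0275],feed=.03); print(f0,arm.current_force(),arm.current_ee_pos())
im,c=snap('wrist','cap0.png')
arm.grip(.085); arm.move_l([*D,.11],feed=.2); im,c=snap('wrist','cap1.png'); s,_=snap('side','cap_s.png')
np.savez('cap1.npz',im=im,**c)
s=cv2.resize(s[190:270,190:330],None,fx=3,fy=3,interpolation=cv2.INTER_CUBIC)
o=np.zeros((270,290+420,3),np.uint8); o[:,:290]=im[60:330,110:400]; o[:240,290:]=s
cv2.imwrite('pics/cap_v.png',o[:,:,::-1]); print(arm.current_t())
E
```

```text
0.054592952921270255 [-0.4792 -0.1634 -0.0528]
0.054944209638894535 [ 0.5277 -0.1207  0.0895]
[1.048  0.9935 0.1875] [-0.8278  0.0696  0.2742] [ 0.5279 -0.1214  0.0275]
9.7583
```

View pics/cap_v.png

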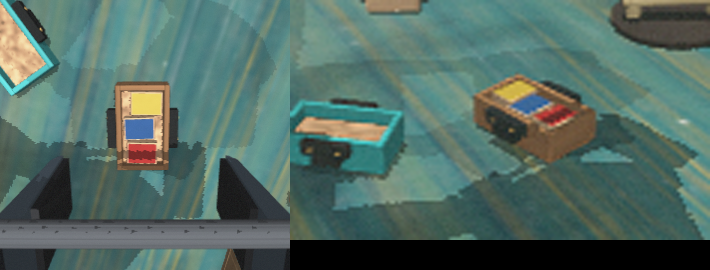

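```bash
python3 - <<'E'
from h import *
im,c=snap('top','top2.png')
i0=cv2.imread('pics/top0.png'); 
o=np.hstack([i0[180:260,150:250],im[180:260,150:250,::-1]])
b=cv2.imread('pics/cap0.png')
o=cv2.resize(o,None,fx=3,fy=3); v=np.zeros((240+300,600,3),np.uint8); v[:240]=o; v[240:,:500]=b[60:360,:500]
cv2.imwrite('pics/v2.png',v); print(arm.current_t())
E
```

```text
9.8083
```

View pics/v2.png

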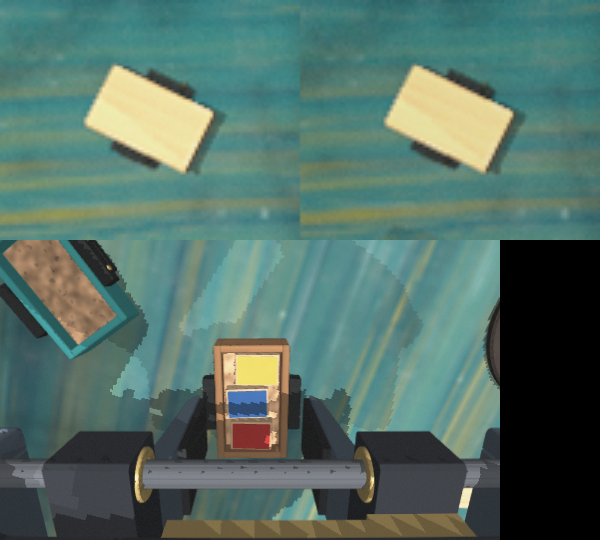

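The cover was not picked up: the fingers closed to 55 mm freely and the cover stayed put. Before gripping again I check the geometry down at the cover.

```bash
python3 - <<'E'
from h import *
np.set_printoptions(precision=4,suppress=True)
C=[.5286,.1569]
arm.move_l([.5279,-.1214,.14],feed=.25)
arm.move_to([*C,.06],R(63.1)); arm.move_l([*C,.003]); print(arm.current_ee_pos(),arm.current_width())
a,c=snap('wrist'); print(proj(c,arm.current_ee_pos()))
s1,_=snap('side'); arm.grip(.055); print(arm.current_width(),arm.current_force(),arm.current_ee_pos()); b,_=snap('wrist'); s2,_=snap('side')
z=lambda s:cv2.resize(s[130:230,160:290],None,fx=3,fy=3)[:,:390]
o=np.vstack([np.hstack([a[60:360,60:450],b[60:360,60:450]]),np.hstack([z(s1),z(s2)])])
cv2.imwrite('pics/v3.png',o[:,:,::-1]); print(o.shape,arm.current_t())
E
```

```text
[0.5289 0.1565 0.0033] 0.0851004652654265
[252.3328 228.158 ]
0.05521665231124116 [-1.0713 -0.0012 -0.0836] [0.5286 0.1569 0.003 ]
(600, 780, 3) 12.65
```

View pics/v3.png

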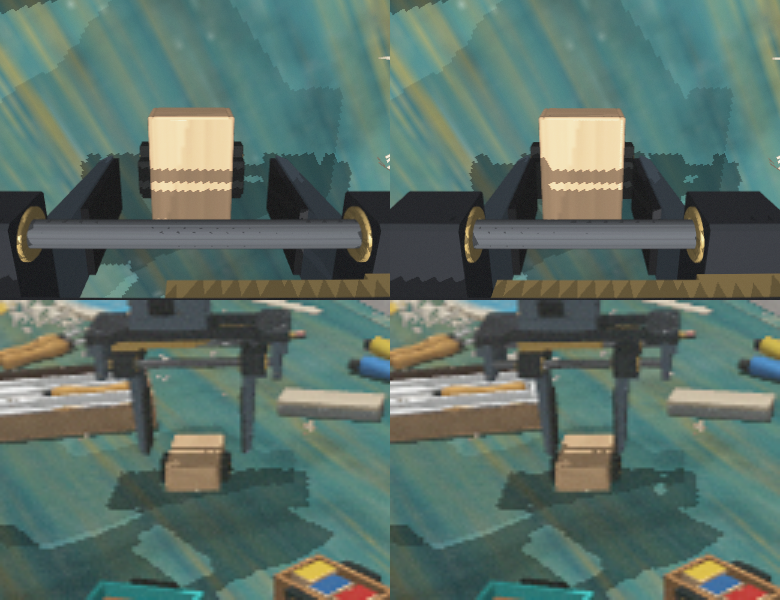

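```bash
python3 - <<'E'
from h import *
np.set_printoptions(precision=4,suppress=True)
c=arm.get_calibration('side'); w=arm.get_calibration('wrist');T=np.eye(4);T[:3,:3]=arm.current_tool_rot();T[:3,3]=arm.current_ee_pos()
p=arm.current_ee_pos(); y=T[:3,1]
for s in(-.0275,.0275,0): print(proj(c,p+s*y),proj(c,p+s*y+[0,0,.03]),proj(c,p+s*y-.04*T[:3,0]),proj(w,p+s*y))
for z in(0,.024): print('cover',proj(c,[.5286,.1569,z]))
o=ray(c,(225,181)); print('fk?',arm.current_joint_positions(),np.linalg.inv(T)@w['cam_to_world'])
im=arm.snapshot('side'); cv2.imwrite('pics/s4.png',cv2.resize(im[110:210,170:290],None,fx=6,fy=6,interpolation=cv2.INTER_CUBIC)[:,:,::-1])
E
```

```text
[215.7202 186.4991] [215.0186 176.7381] [213.9759 192.4593] [209.7138 228.3048]
[235.0519 186.3063] [234.5875 176.5302] [234.013  192.2674] [294.2338 228.348 ]
[225.3794 186.4027] [224.7962 176.634 ] [223.9872 192.3635] [251.9759 228.3375]
cover [225.4482 187.3521]
cover [224.9839 179.5751]
fk? [10.3284 36.9644 97.8978 -0.0013 45.143  37.2251] [[ 0.0008 -0.9559 -0.2937  0.0842]
 [ 1.      0.0006  0.0007  0.0011]
 [-0.0005 -0.2937  0.9559 -0.1948]
 [ 0.      0.      0.      1.    ]]
```

View pics/s4.png

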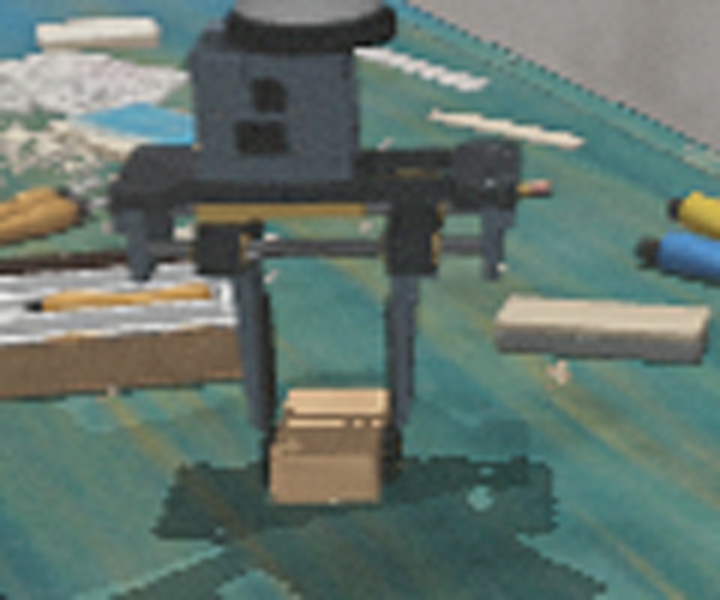

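The views disagree with the stated TCP. In both wrist and side pictures the fingertips are about 17–22 mm behind the reported TCP, so the fingers closed just above the pads (whose tops are at z = 18 mm). I'll descend open, watching the force, to find the true tip height.

```bash
python3 - <<'E'
from h import *
np.set_printoptions(precision=3,suppress=True)
C=[.5286,.1569]
arm.grip(.085); arm.sleep(.1)
f0=np.mean([arm.current_force() for _ in range(5)],0); print(f0)
for z in [-.002,-.006,-.009,-.011,-.013,-.014,-.015,-.016]:
    arm.move_l([*C,z],feed=.05); arm.sleep(.05); f=arm.current_force()-f0; print(z,f,arm.current_ee_pos()[2])
    if abs(f[2])>3: break
a,_=snap('side'); cv2.imwrite('pics/s5.png',cv2.resize(a[110:210,170:290],None,fx=4,fy=4,interpolation=cv2.INTER_CUBIC)[:,:,::-1]); print(arm.current_t())
E
```

```text
[-0.041 -0.344 -0.318]
-0.002 [-0.067 -0.41   0.638] -0.002242548585021986
-0.006 [-0.002  0.874  0.225] -0.006132353333862688
-0.009 [0.079 0.29  0.712] -0.009082027136904106
-0.011 [0.361 0.425 0.556] -0.011032554718338451
-0.013 [-0.11   0.517  0.525] -0.013071986313988739
-0.014 [0.222 0.282 0.874] -0.014024446518567997
-0.015 [-0.232  0.835  0.428] -0.01503304583150783
-0.016 [-0.056  0.806  0.833] -0.016017496221899873
15.8833
```

```bash
python3 - <<'E'
from h import *
np.set_printoptions(precision=4,suppress=True)
C=[.5286,.1569];D=[.5279,-.1214]
arm.grip(.055); print(arm.current_width(),arm.current_force())
arm.move_l([*C,.07],feed=.2); print(arm.current_width())
if arm.current_width()<.06: raise SystemExit
arm.move_to([*D,.07],R(106.7)); print(arm.current_width())
arm.move_l([*D,.016],feed=.1); arm.sleep(.1); f0=arm.current_force(); arm.move_l([*D,.0085],feed=.03); print(f0,arm.current_force(),arm.current_ee_pos())
arm.grip(.085); arm.move_l([*D,.11],feed=.25); arm.sleep(.1); im,c=snap('wrist','cap3.png'); s,_=snap('side','cap_s3.png')
s=cv2.resize(s[190:270,190:330],None,fx=3.6,fy=3.6,interpolation=cv2.INTER_CUBIC); w=cv2.resize(im[120:250,190:320],None,fx=2.2,fy=2.2)
o=np.zeros((288,290+504,3),np.uint8); o[:286,:286]=w; o[:288,290:]=s
cv2.imwrite('pics/cap_v3.png',o[:,:,::-1]); print(arm.current_t())
E
```

```text
0.06352208784458457 [-0.4337  0.6239  0.118 ]
0.06396181919458095
0.06351067611706622
[ 0.6146 -0.3951 -1.9824] [ 0.7715  0.0551 -1.5386] [ 0.5277 -0.1214  0.0083]
20.6083
```

View pics/cap_v3.png

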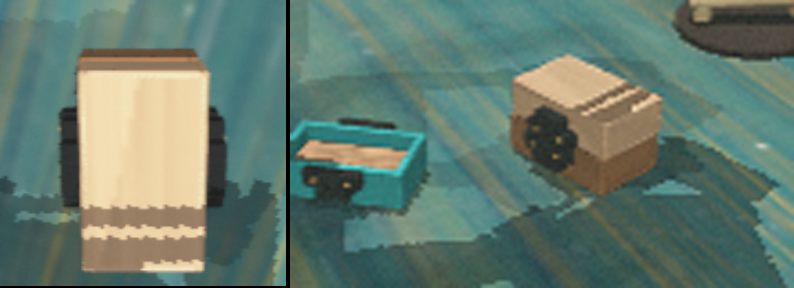

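The cover sits on the deep tray with rims matched. Next I look for tilt angles the arm can reach for the two-stage flip (stand on end, re-grip by swivelling the open fingers about the pad axis, lay down).

```bash
cat >> h.py <<'E'
from scipy.spatial.transform import Rotation as Ro
E0=.033
def pose(P,a,th):
    "tool tilted th deg about the jaw axis, pad-disc centre at P"
    r=R(a); r=Ro.from_rotvec(np.radians(th)*r[:,1]).as_matrix()@r
    return np.array(P)+E0*r[:,2], r
E
python3 - <<'E'
from h import *
np.set_printoptions(precision=1,suppress=True)
D=(.528,-.1214)
def ok(P,a,th):
    try: return arm.solve_ik(*pose(P,a,th))
    except Exception as e: return None
for a in (106.7,-73.3):
    print('pick',a,[t for t in range(-75,76,15) if ok((*D,.024),a,t) is not None and ok((*D,.13),a,t) is not None])
for S in ((.528,-.1214),(.528,.03),(.6,.03)):
  for a in range(-180,180,30):
    g=[t for t in range(-75,76,15) if all(ok((*S,z),a,t) is not None for z in(.024,.04,.13))]
    if len(g) and max(g)-min(g)>=75: print(S,a,g)
E
```

```text
pick 106.7 [-30, -15, 0, 15, 30, 45, 60, 75]
pick -73.3 [-75, -60, -45, -30, -15, 0, 15, 30]
(0.528, -0.1214) -180 [-75, -60, -45, -30, -15, 0, 15, 30, 45, 60, 75]
(0.528, -0.1214) -150 [-75, -60, -45, -30, -15, 0, 15, 30, 45, 60, 75]
(0.528, -0.1214) -120 [-75, -60, -45, -30, -15, 0, 15, 30, 45, 60, 75]
(0.528, -0.1214) -90 [-75, -60, -45, -30, -15, 0, 30, 45, 60]
(0.528, -0.1214) -60 [-75, -60, -45, -30, -15, 0, 15]
(0.528, -0.1214) -30 [-75, -60, -45, -30, -15, 0, 15, 30, 45, 60, 75]
(0.528, -0.1214) 0 [-75, -60, -45, -30, -15, 0, 15, 30, 45, 60, 75]
(0.528, -0.1214) 30 [-75, -60, -45, -30, -15, 0, 15, 30, 45, 60, 75]
(0.528, -0.1214) 60 [-75, -60, -45, -30, -15, 0, 15, 30, 45, 60, 75]
(0.528, -0.1214) 90 [-60, -45, -30, -15, 0, 15, 30, 45, 60, 75]
(0.528, -0.1214) 120 [-15, 0, 15, 30, 45, 60, 75]
(0.528, -0.1214) 150 [-75, -60, -45, -30, -15, 0, 15, 30, 45, 60, 75]
(0.528, 0.03) -180 [-60, -45, -15, 0, 15, 30, 45, 60, 75]
(0.528, 0.03) -150 [-75, -60, -45, -30, -15, 0, 15, 30, 45, 60, 75]
(0.528, 0.03) -120 [-75, -60, -45, -30, 0, 15, 30, 45, 60, 75]
(0.528, 0.03) -90 [-75, -60, 
[... 524 characters left out ...]
0 [-75, -60, -45, -15, 0, 15, 30, 45, 60, 75]
(0.6, 0.03) -150 [-75, -60, -45, -30, -15, 0, 15, 30, 45, 60, 75]
(0.6, 0.03) -120 [-75, -60, -45, -30, 0, 15, 30, 45, 60, 75]
(0.6, 0.03) -90 [-75, -60, -45, -30, -15, 15, 30, 45, 60, 75]
(0.6, 0.03) -60 [-75, -60, -45, -30, -15, 0, 15, 30]
(0.6, 0.03) -30 [-75, -60, -45, -30, -15, 0, 15, 60, 75]
(0.6, 0.03) 0 [-75, -60, -45, -30, -15, 0, 15, 45, 60, 75]
(0.6, 0.03) 30 [-75, -60, -45, -30, -15, 0, 15, 30, 45, 60, 75]
(0.6, 0.03) 60 [-75, -60, -45, -30, -15, 0, 15, 30, 45, 60, 75]
(0.6, 0.03) 90 [-75, -60, -45, -30, -15, 0, 15, 30, 45, 60, 75]
(0.6, 0.03) 120 [-30, -15, 0, 15, 30, 45, 60, 75]
(0.6, 0.03) 150 [-75, -60, -15, 0, 15, 30, 45, 60, 75]
```

```bash
cat >> h.py <<'E'
def lower(P,a,th,z0,z1,dz=.0007,fmax=3):
    arm.move_l(*pose((*P,z0),a,th),feed=.08); arm.sleep(.1); f0=arm.current_force()[2]; z=z0
    while z>z1:
        z-=dz; arm.move_l(*pose((*P,z),a,th),feed=.03); f=arm.current_force()[2]-f0
        if f>fmax: break
    print('lowered z=%.4f df=%.1f'%(z,f)); return z
E
python3 - <<'E'
from h import *
np.set_printoptions(precision=1,suppress=True)
D=(.5279,-.1214);S=(.528,.03);a=106.7
arm.move_to(*pose((*D,.10),a,-30)); arm.move_l(*pose((*D,.024),a,-30),feed=.15); arm.grip(.055); print('w',arm.current_width(),arm.current_force(),arm.current_joint_positions())
if arm.current_width()<.06: raise SystemExit
arm.move_l(*pose((*D,.13),a,-30),feed=.2); print(arm.current_width(),arm.current_force())
for aa,t,P in((80,15,(.528,-.03,.14)),(60,60,(*S,.14))):
    p=pose(P,aa,t); q=arm.solve_ik(*p); print(q,arm.current_t()); arm.move_to(*p)
print('w',arm.current_width())
z=lower(S,60,60,.044,.0385)
print(arm.current_t(),arm.current_width(),arm.current_joint_positions())
arm.sleep(.1)
s,_=snap('side','st.png'); w,_=snap('wrist')
o=np.hstack([cv2.resize(s[100:260,150:330],None,fx=2.4,fy=2.4),w]); cv2.imwrite('pics/stv.png',cv2.resize(o,(784,int(o.shape[0]*784/o.shape[1])))[:,:,::-1])
E
```

```text
w 0.06413381695484473 [-3.4  0.6  8.7] [ -2.   40.1 109.6 -57.9  34.   31.5]
0.06368233230011452 [ 0.2  0.3 -4.3]
[-19.4  27.3  97.4  17.3  59.  -18.9] 23.3333
[-38.6  40.5 115.2  69.3  66.3 -63.6] 24.3583
w 0.06347541057670923
lowered z=0.0405 df=7.2
27.9583 0.06338435631244567 [-38.6  53.5 115.4  75.3  62.3 -77.5]
```

View pics/stv.png

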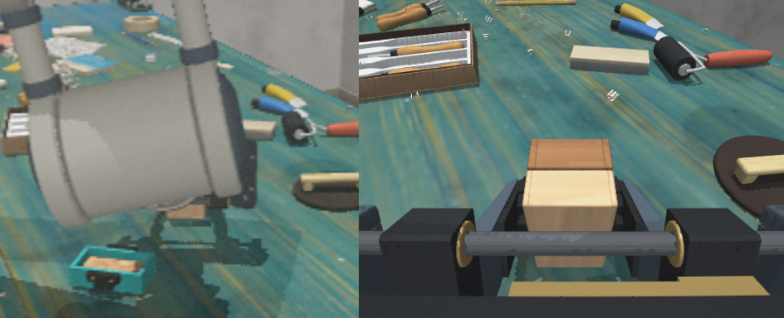

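Picture: the pair stands closed on its end in the gripper at about (570,190) in the composite, with the cover on the near side. Now I release, swivel, re-grip and lay it down.

```bash
python3 - <<'E'
from h import *
np.set_printoptions(precision=1,suppress=True)
S=(.528,.03);P=(*S,.0405)
arm.grip(.08); arm.sleep(.1)
for t in(37,15,-8,-30):
    q=arm.solve_ik(*pose(P,60,t)); print(t,q)
    if np.abs(q-np.array(arm.current_joint_positions())).max()>90: print('JUMP');raise SystemExit
    arm.move_l(*pose(P,60,t),feed=.025); print(arm.current_force(),arm.current_t())
arm.grip(.055); print('w',arm.current_width(),arm.current_force())
if arm.current_width()<.06: raise SystemExit
arm.move_l(*pose((*S,.14),60,-30),feed=.2); print(arm.current_width(),arm.current_force(),arm.current_t())
for t in (15,60):
    p=pose((*S,.14),60,t); print(arm.solve_ik(*p)); arm.move_to(*p)
print(arm.current_width(),arm.current_t())
z=lower(S,60,60,.028,.0225); arm.sleep(.1); print(arm.current_width(),arm.current_t())
E
```

```text
37 [-26.9  40.3 114.   62.2  42.8 -50.5]
[-0.3  0.1 -0.4] 29.4
15 [-12.6  34.7 107.5  24.9  35.9  -2.6]
[-0.3 -0.8 -0.4] 30.3083
-8 [ 1.2 37.1 97.1 -8.9 50.3 37.2]
[-0.1  0.2  0.3] 31.2167
-30 [ 10.9  45.1  85.8 -23.5  71.4  52.9]
[-0.2 -0.6  0.2] 31.8667
w 0.06376995988308179 [-1.6 -3.2  6.6]
0.06383750706380346 [-0.1 -0.1 -4.7] 32.9083
[-12.6  24.7 102.9  19.   49.4   5.4]
[-38.6  40.5 115.2  69.3  66.3 -63.6]
0.06397477836978477 34.8333
lowered z=0.0224 df=6.5
0.06399566878233157 38.5833
```

```bash
python3 - <<'E'
from h import *
np.set_printoptions(precision=4,suppress=True)
S=(.528,.03)
arm.grip(.085); arm.sleep(.1); p,r=pose((*S,.0235),60,60); arm.move_l(p-.075*r[:,2],feed=.15)
arm.move_to([*S,.13],R(60)); arm.sleep(.1); w,c=snap('wrist'); s,_=snap('side','lay_s.png'); np.savez('lay.npz',im=w,**c)
print(arm.current_t(),proj(c,[*S,.048]),arm.solve_ik([*S,.01],R(60)))
o=np.hstack([cv2.resize(s[140:268,170:330],None,fx=2.5,fy=2.5),w[20:340,80:450]]); cv2.imwrite('pics/lay.png',o[:,:,::-1])
E
```

```text
41.6833 [253.1394 191.3094] [ -3.2189  35.1724 100.9097  -0.      43.9178  26.7811]
```

View pics/lay.png

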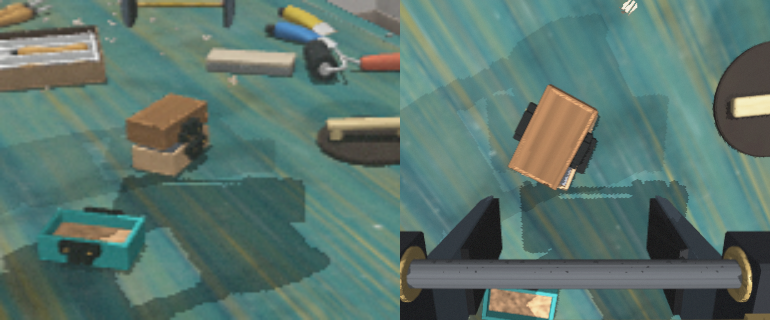

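The pair lies flat with the deep tray on top. However, the swing after retracting brushed it, so the deep tray at crop (553,138) is yawed and a sliver of cover shows at (565,180). I measure the yaw and re-square both by pinching at the seam before lifting.

```bash
python3 - <<'E'
from h import *
np.set_printoptions(precision=4,suppress=True)
f=np.load('lay.npz');im=f['im'];c={k:f[k] for k in('intrinsics','cam_to_world')};c['k1']=float(f['k1'])
hsv=cv2.cvtColor(im,cv2.COLOR_RGB2HSV)
m=((im[:,:,0].astype(int)-im[:,:,2]>30)&(hsv[:,:,1]>70)).astype(np.uint8); m[:, :170]=0;m[:,300:]=0;m[:90]=0;m[225:]=0
m=cv2.morphologyEx(m,cv2.MORPH_OPEN,np.ones((3,3)))
l=max(cv2.findContours(m,0,1)[0],key=cv2.contourArea)
b=cv2.boxPoints(cv2.minAreaRect(l)); print(b)
W=np.array([onz(c,p,.048)[:2] for p in b]); 
e=[W[(i+1)%4]-W[i] for i in range(2)]; k=max(e,key=np.linalg.norm)
print('ctr',W.mean(0),'sides',[np.linalg.norm(v) for v in e],'yaw',np.degrees(np.arctan2(k[1],k[0])))
y0,x0=80,160
z=cv2.resize(im[y0:y0+140,x0:x0+150],None,fx=4,fy=4,interpolation=cv2.INTER_CUBIC)
cv2.imwrite('pics/z.png',z[:,:,::-1])
E
```

```text
[[185.308  185.2148]
 [228.3883 103.3623]
 [280.9783 131.0412]
 [237.8981 212.8937]]
ctr [0.5269 0.0635] sides [np.float64(0.08043153427219857), np.float64(0.04921376566679613)] yaw 30.40838036107023
```

View pics/z.png

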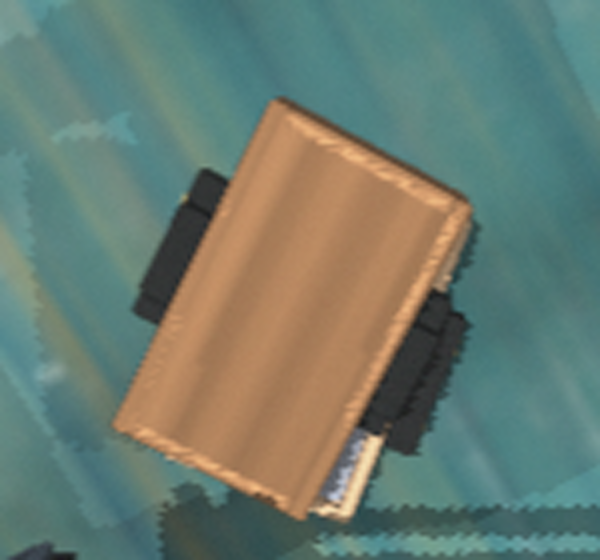

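```bash
python3 - <<'E'
from h import *
np.set_printoptions(precision=3,suppress=True)
G=(.5283,.0612);a=30.4;Q=(.52,.20)
arm.move_to([*G,.06],R(a)); arm.move_l([*G,-.008],feed=.12); f=arm.current_force(); print(f)
arm.grip(.055); print('squeeze w',arm.current_width(),arm.current_t()); 
arm.grip(.08); arm.move_l([*G,.010],feed=.06); arm.grip(.055); w=arm.current_width(); print('w',w,arm.current_force())
if not .06<w<.068: raise SystemExit
arm.move_l([*G,.03],feed=.05); print(arm.current_force(),arm.current_width())
arm.move_l([*G,.10],feed=.2); print(arm.current_force(),arm.current_width()); im,c=snap('top','lift_top.png')
arm.move_to([*Q,.07],R(a)); arm.move_l([*Q,-.009],feed=.12); arm.sleep(.1); f0=arm.current_force()[2]; z=-.009
while z>-.0155:
    z-=.0008; arm.move_l([*Q,z],feed=.03); f=arm.current_force()[2]-f0
    if f>3: break
print(z,f); arm.grip(.085); arm.sleep(.1); arm.move_l([*Q,.09],feed=.2); arm.move_to([.528,.061,.14],R(60)); arm.sleep(.1)
w,c=snap('wrist','f_w.png'); s,_=snap('side','f_s.png'); t,_=snap('top','f_t.png')
print(arm.current_t())
o=np.zeros((560,780,3),np.uint8); o[:280,:390]=w[40:320,60:450]; o[:280,390:]=cv2.resize(s[130:270,135:330],(390,280)); o[280:,:]=cv2.resize(t[80:325,60:400],(780,562))[:280] if 0 else cv2.resize(t[100:310,60:400],(780,280))
cv2.imwrite('pics/fin.png',o[:,:,::-1])
E
```

```text
[ 0.234 -0.487 -0.009]
squeeze w 0.06536083039379637 43.4667
w 0.06358363094581766 [ 0.421 -0.033 -2.086]
[-0.649  0.252 -1.584] 0.06373180170505958
[ 0.163  0.466 -2.793] 0.06364326701949238
-0.014600000000000002 8.719755613956275
51.475
```

View pics/fin.png

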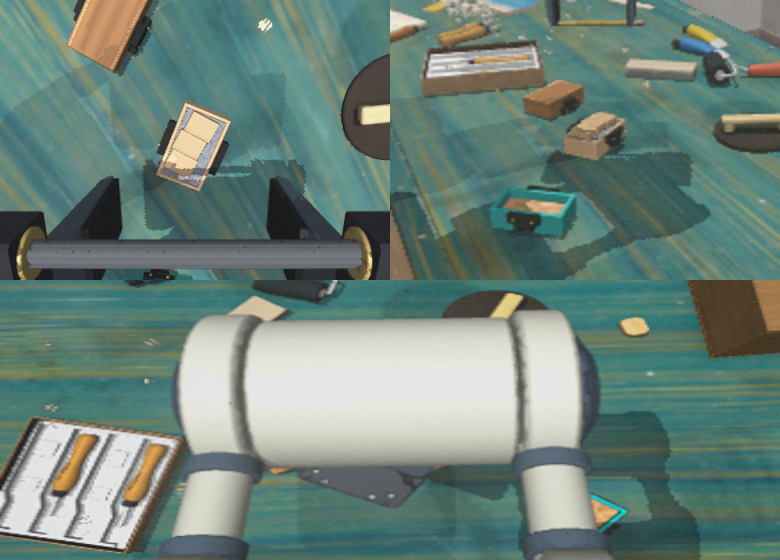

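The three bare tile faces are up in the light tray, and the deep tray is set down alone behind it. A last numeric check covers whether any tile rests tilted on a wall and whether the bystanders stayed put.

```bash
python3 - <<'E'
from h import *
np.set_printoptions(precision=1,suppress=True)
G=(.5283,.0612)
arm.move_to([*G,.085],R(30.4)); arm.sleep(.15); im,c=snap('wrist','chk.png'); print(arm.current_t())
u,v=map(int,proj(c,[*G,.024])); print(u,v)
hsv=cv2.cvtColor(im,cv2.COLOR_RGB2HSV)
Rm=R(30.4)[:2,:2]
# rectify the plane z=.030 (tile tops) at 0.5 mm/px around G, tool frame
xs=np.arange(-.05,.05,.0005); M=np.zeros((200,200,2),np.float32)
for i,x in enumerate(xs[::-1]):
    for j,y in enumerate(xs): M[i,j]=proj(c,[*(np.array(G)+Rm@[x,y]),.030])
r=cv2.remap(im,M,None,cv2.INTER_LINEAR); cv2.imwrite('pics/rect.png',r[:,:,::-1])
h=cv2.cvtColor(r,cv2.COLOR_RGB2HSV)
for i in range(0,200,8): print('%5.1f'%(xs[::-1][i]*1e3),''.join('#' if (q[0]<30 and q[1]>40 and q[2]>170) else 'w' if q[0]<30 and q[1]>40 else '.' if 70<q[0]<110 and q[1]>70 else 'k' if q[2]<60 else 'b' for q in h[i,::2].astype(int)))
# bystander change in the side view
a=cv2.imread('pics/side0.png');b=arm.snapshot('side')[:,:,::-1]
d=np.abs(a.astype(int)-b).max(2)
for n,(x,y,w,hh) in dict(whet=(248,155,45,20),baren=(293,182,50,28),offcut=(336,208,18,18)).items(): print(n,np.percentile(d[y:y+hh,x:x+w],[50,90]))
E
```

```text
52.2583
252 200
 49.5 ..................................................bbbb..............................................
 45.5 ....................................................................................................
 41.5 ....................................................................................................
 37.5 .....................................bbbbbwwwwwwwwwwwwwwwwwwwwwwwwwwwwb.............................
 33.5 b........................bwwwwwwwwwwwwww#########################ww####b............................
 29.5 bbbbbbbb...............b##########wwwwwwwwwwwwwwwwwwwwwwwwwwwbbbbbbb###w............................
 25.5 b.bbbbbbbbbbbbbb........b###wbbbbb############################bbbbbb####b...........................
 21.5 ........bbbbbbbbbbbbbbb.b####bbbbb############################bbbbbb####w...........................
 17.5 ................bbbbbbbbb####wbbbb############################bbbbbbb####wkkkkkk....................
 13.5 ....................bbbbbb####bbbb############################bbbbbbb####wkkkkkkkk..................
  9.5 bbbbbbb.
[... 938 characters left out ...]
bb.bb.....
-26.5 bbbbbbbbb.......bbbb...........w##w###########wwwwwwwwwwwwwwwwwbbbbbbbbbbbbwwww..............bbbbbb.
-30.5 bbbbbbbbbbbbbbb......bbbbbb..bbbw#############wwwwwwwwwwwwwwwwwbbbbbbbbbbbbww#wb................bbbb
-34.5 ....bbbbbbbbbbbbbbbbbbbb.bbbbbbbw##wwwwwwwwwwwwwwwwwbbwwbbbbbbbbbbbbbbbbbbbbw##wb...................
-38.5 .....bbbbbbbbbbbbbbbbbbbbbbbbbbbb###wbbbbbbbbbbbbbbbbbwwwwwwwwwwwwwwwww########wbbbbbbbb............
-42.5 .................bbbbbbbbbbbbbbbbw##wwwwwwwwwwwwwwwwwwwwwwwwbbbbbbbbbbbbbbbbbbbb.......bbbbbbbbb....
-46.5 .......................bbbbbbbbbbbbbbbbbbbb...bbbbbbbb.................bbbbbbbbbbbbbbb........bbbbbb
whet [ 8. 46.]
baren [ 7. 11.]
offcut [ 8. 11.]
```

```bash
python3 - <<'E'
from h import *
p=arm.current_ee_pos(); arm.move_l([p[0],p[1],.16],feed=.2); arm.move_joints([58.929,28.281,77.091,0,74.628,-5.472]); arm.sleep(.2)
b=arm.snapshot('top')[:,:,::-1]; a=cv2.imread('pics/top0.png'); cv2.imwrite('pics/end.png',b)
d=np.abs(a.astype(int)-b).max(2)
for n,(x,y,w,h) in dict(whet=(136,108,54,56),baren=(248,104,58,54),offcut=(327,124,20,22),teal=(290,255,50,52)).items(): print(n,np.percentile(d[y:y+h,x:x+w],[50,90,99]))
print(arm.current_t()); arm.sign_off()
E
```

```text
whet [3. 6. 8.]
baren [3.   6.   9.69]
offcut [3. 5. 8.]
teal [ 3.  6. 14.]
55.1167
the job is handed in; nothing more can be done
```

The job is done and handed in at 55.1 s of the 69 s allowed. All three tiles lie bare side up in the light tray, and the deep tray stands separately on the table, open side down.

I capped the deep tray with the cover, pinched both at the seam and stood the pair on its end. I then swivelled the open fingers, re-gripped, laid the pair down with the cover underneath and lifted the deep tray off.

**Final checks:**
- The rectified close view shows three pale tile faces, each about 28 mm wide. All lie inside the cover's walls and none overlaps a wall.
- Compared with the first top picture, the whetstone, baren, offcut and the teal tray show only noise-level change. An earlier side-view check of the whetstone differed in places, probably because the arm was in view.

**What went wrong or disagreed:**
- **Fingertips:** they are at least 16 mm short of the reported TCP, so my first grasp of the cover closed on air just above its pads and moved nothing. I corrected for this.
- **Pair knocked after the flip:** as I withdrew from the laid-down pair, it was moved about 33 mm and yawed about 30°, and the trays slid about 5 mm apart. I think the arm brushed it as it swung upright. I squared them with a seam pinch before lifting. The tiles stayed inside.

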